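Hang the picture frames on the drying bar

TASK

Hang both open picture frames from the rack on the bar of the stand, threading each over the bar's free end so that it rests by its top rail and hangs straight: the larger frame between the post and the collar, the smaller one between the collar and the upturned tip. Keep the frames upright on the way, leave the solid panel standing in the rack, and do not disturb anything else on the table.

Things in the scene. Friction and masses are not known exactly. Their poses are not given: they have to be found in the camera images.
- large_frame: Larger open picture frame of bare light wood: 110 wide, 140 high, 14 thick (mm), all four rails 22 wide, opening 66 x 96. It stands upright in a slot of the rack at the start; origin: centre of its underside; local z up its height, y across its 14 mm thickness (plane normal), x along its width.
- small_frame: Smaller open picture frame of the same wood: 90 wide, 110 high, 14 thick (mm), rails 22 wide, opening 46 x 66. It stands upright in a slot of the rack at the start; origin: centre of its underside; local z up its height, y across its 14 mm thickness (plane normal), x along its width.
- large_hang (a point): Middle of the underside of the larger frame's top rail (118 mm above its origin): the place that rests on the bar.
- small_hang (a point): Middle of the underside of the smaller frame's top rail (88 mm above its origin).
- stand: Fixed stand, origin on the table under the middle of its level wooden bar, which runs along its x, 20 mm wide, 14 high, top face at z 175. In mm along x: post +116 to +140 (no higher than the bar), steel collar -5 to +5 (24 wide, top at z 185), upturned tip at the free end -104 to -116 (top at z 189). Steel foot under the post: x +65 to +185, 150 wide, 15 high. The free end faces the robot.
- bar_inner (a point): Top of the bar, midway between the post and the collar (stand x +60 mm): place of the larger frame. The space there is 111 mm long.
- bar_outer (a point): Top of the bar, midway between the collar and the upturned tip (stand x -55 mm): place of the smaller frame. The space there is 99 mm long.
- bar_tip (a point): The free end of the bar, at the height of its top face, in the middle of its width.
- rack: Fixed drying rack: grey base 140 x 190 x 12 mm with three slots along its x, at y = -60, 0, +60 mm, each between two thin steel walls reaching 57 mm above the table. Origin at the centre of its underside. Rack and stand may swap sides; which slot holds which piece varies.
- panel: Bystander: solid light wooden panel, 110 wide, 140 high, 14 thick (mm), no opening, standing in a rack slot; origin at the centre of its underside, y across its thickness.
- paint_bottle: Bystander: upright paint bottle, 54 mm diameter, 140 mm high; origin under its centre.
- water_cup: Bystander: upright white cup, 72 mm diameter, 85 mm high; origin under its centre.
- stone_a: Bystander: painted pebble, 64 mm across, 32 mm high, lying under the bar; origin under its centre.
- stone_b: Bystander: painted pebble, 72 mm across, 38 mm high; origin under its centre.
- brush: Bystander: paint brush 170 mm long, lying on the table.
- tissue_roll: Bystander: upright paper roll, 104 mm diameter, 100 mm high; origin under its centre.
Not all that is in view belongs to the job. What is shaped like the large_frame but green or red is not meant.

How it is judged (in metres and radians):
At the end, for the whole second after the job is handed in: Each frame rests still by its top rail on the bar (within 22 mm sideways, rail underside at z 170 to 184 mm), upright within 0.2 rad: the larger one's middle 15 to 106 mm from the collar towards the post, the smaller one's 15 to 94 mm towards the tip; the panel upright in the rack (x of large_hang in the frame of stand between 0.015 and 0.106 m and y of large_hang in the frame of stand between -0.022 and 0.022 m and z of large_hang in the frame of stand between 0.17 and 0.184 m and angle between each of large_frame, small_frame, panel's own z axis and vertical below 0.2 rad and linear speed of each of large_frame, small_frame below 0.02 m/s and angular speed of each of large_frame, small_frame below 0.2 rad/s and x of small_hang in the frame of stand between -0.094 and -0.015 m and y of small_hang in the frame of stand between -0.022 and 0.022 m and z of small_hang in the frame of stand between 0.17 and 0.184 m); the robot touches nothing.
It fails at once if a frame was tipped over (0.7 rad from upright) (angle between any of large_frame, small_frame's own z axis and vertical above 0.7 rad).
It fails at once if a bystander was moved by more than 30 mm or knocked over (distance of any of panel, paint_bottle, water_cup, stone_a, stone_b, brush, tissue_roll from where it was at the start of the episode above 0.03 m or angle between any of panel, paint_bottle, water_cup, tissue_roll's own z axis and vertical above 0.5 rad).
It also fails if it takes over 72 s, if anything falls off the work surface, if the arm or the gripper's body presses on something with over 40 N, if the wrist force passes 120 N, or if a joint passes its speed limit or range.

ROBOT

A 6-joint arm with a two-finger parallel gripper is mounted at the origin on the work surface. World frame = base frame: x ahead of the robot, y to its left, z up, the work surface at z = 0. Lengths are in m, angles in degrees, forces in N, time in s.
With the tool pointing down it reaches from about 0.225 to 0.725 m from the base axis. Payload 3.1 kg.
Tool frame: the origin (TCP) lies at the very end of the fingers, on their centre line; the grasp point (between the pads) lies 19 mm behind it; z points along the fingers, y is the line along which they close (so a half turn about z gives the same grasp; the last joint's range is limited). The gripper opens to 85 mm and grips with 20 to 120 N. Pads are 22 mm wide; open, the fingers measure 114 mm over their backs; the gripper's body (76 mm by 85 mm) begins 54 mm behind the grasp point. The pads swing forward as they close: fully open they stand 13 mm farther back than shut.
Start: joints at [-81.922, 2.75, 5.684, 92.934, 0, 82.678], TCP at [0.139, -0.506, 0.231] pointing down, gripper open.
Joint ranges: [-166.93, 166.93], [-56.73, 111.36], [-69.38, 81.34], [-121.58, 131.49], [-85.45, 84.26], [-180, 180]. Speed limits (degrees/s): [159.86, 159.86, 180, 180, 180, 180].

INTERFACE

Orientations are given as a 3x3 rotation matrix whose columns are the frame's x, y, z axes.
In Python, from rig import bot gives the robot as it stands.
- The arm moves only by the tool carry_out, never from a script. Its argument "rows" is one flat list of numbers, 4 for each row, row after row: the shift along the tool's x, y, z in m, then the turn about the tool's z in degrees. In form: [x, y, z, yaw, x, y, z, yaw, ...]. A call has 1 to 20 rows; each row is the pose to reach, as a shift and turn from the pose commanded when the call began, along the tool's axes at that moment; what a row does not reach only later rows make up. A row lasts 1/8 s, in which the tool goes at most 62.5 mm and 10.7 degrees, less where a joint would pass 70% of its speed; a pose out of reach is approached as far as the arm can. A call with a gripper value outside its range is refused whole. "hand" is the closure, from -1 (fully open) to 1 (shut), set as the call begins (left out, the last holds). The fingers move at their own pace and stop on an object; "grip_force" is the grip in N (left out, the last holds). Time passes only in rows, so rows that repeat a pose let the fingers close. It gives the time, the measured TCP pose, the force, the opening and the grip force at its end, in the units of the state.
- bot.read_state(): the state, without advancing time (a new reading comes with each control period).
- bot.grab_frame(name): name is "scene" or "top"; returns the picture (480x640x3 uint8, blue, green, red); there is no depth.
- bot.calibration(name): a dict with "camera_matrix" (3x3 intrinsics, pixels), "position" and "orientation" of the camera in the world. Camera axes: x right, y down, z forward; pixel columns grow to the right and rows downward; lengths in m; the calibration is good to about 2 mm. A picture is of the moment at which its call begins. calibration takes no time and is no camera call.
- bot.finish_job(): hands the job in; it is judged then, once.
The state is a dict: "time": time; "q": joint angles; "joint_vel": joint speeds; "joint_efforts": joint torques, N m; "ee_pos": TCP position; "tcp_rot": TCP orientation; "contact_force": force on the tool from outside, world axes, zero at the start; "torque": the same for the moment, N m; "gripper_width": opening from 0.0 (shut) to 1.0 (fully open); "gripper_force": force on a finger pad.
Only numpy, scipy, OpenCV 4.12 (cv2) and the standard library are available. Lean on these libraries where they do the work, as an engineer would, in place of code of your own. Each camera call takes 0.05 s, during which the arm holds its last target. There are 200 camera calls.

## Working session

There is one attempt and no reset: what is moved stays moved. The work goes in short steps, Python scripts to look and compute and a tool call to move; the robot and the scene stay as the last step left them, time stands still between calls to the robot, and variables do not carry over. Pictures are saved under pics/ and viewed, at most 10 in all, crops included, and the job is handed in when it is done.

Besides the shell and the picture viewer there is one more tool, called as name(argument=value, ...) on one line, values as JSON. carry_out: Moves the arm, as the interface text tells. Its arguments: {"type":"object","properties":{"rows":{"type":"array"},"hand":{"type":"number"},"grip_force":{"type":"number"}},"required":["rows"]}

```bash
ls; mkdir -p pics
python3 - <<'E'
from rig import bot
import cv2,numpy as np
np.set_printoptions(precision=4,suppress=True)
for n in("scene","top"):
    cv2.imwrite(f"pics/{n}0.png",bot.grab_frame(n)); c=bot.calibration(n); print(n,c)
s=bot.read_state(); print(s)
E
```

```text
pics
scene {'camera_matrix': array([[490.5777,   0.    , 324.3077],
       [  0.    , 490.5777, 234.9414],
       [  0.    ,   0.    ,   1.    ]]), 'position': array([ 1.3661, -0.0349,  0.7922]), 'orientation': array([[ 0.1476,  0.6311, -0.7616],
       [ 0.989 , -0.0856,  0.1207],
       [ 0.0109, -0.771 , -0.6368]])}
top {'camera_matrix': array([[597.7872,   0.    , 312.8194],
       [  0.    , 597.7872, 248.8706],
       [  0.    ,   0.    ,   1.    ]]), 'position': array([0.4271, 0.0716, 1.4919]), 'orientation': array([[ 0.0098, -0.9939,  0.1101],
       [-0.9999, -0.0108, -0.0084],
       [ 0.0096, -0.11  , -0.9939]])}
{'time': 0.1, 'q': array([-81.9217,   2.7889,   5.5996,  92.9321,   0.0007,  82.6785]), 'joint_vel': array([-0.0583,  0.044 ,  0.2187,  0.0216,  0.0727,  0.0573]), 'joint_efforts': array([  0.0021, -33.985 ,  32.0935,   0.0158,  -0.0001,  -0.    ]), 'ee_pos': array([ 0.1393, -0.5056,  0.2302]), 'tcp_rot': array([[ 0.9641,  0.2656, -0.0003],
       [ 0.2656, -0.9641,  0.0021],
       [ 0.0003, -0.0021, -1.    ]]), 'contact_force': array([ 0.5445, -0.1606, -0.2235]), 'torque': array([ 0.0117, -0.019 ,  0.0197]), 'gripper_force': 0.0, 'gripper_width': 0.9958408327030547}
```

View pics/scene0.png

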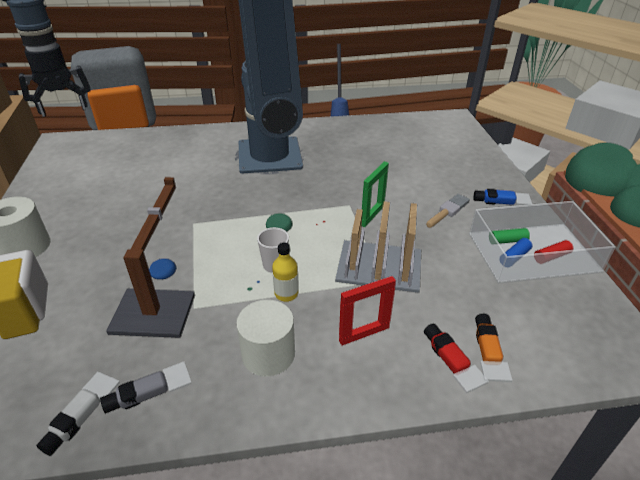

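View pics/top0.png

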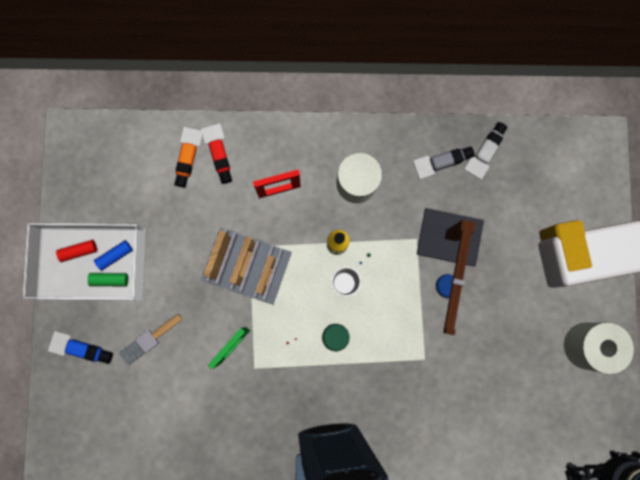

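The scene view shows the stand on the left (bar from its tip at (169,182) to the post at (140,255)) and the rack on the right, with three wooden pieces at columns 355, 382 and 409. In the top view those pieces are at (266,275), (243,262) and (215,253), and the bar runs from (450,332) to (467,228). I'll enlarge the rack and stand.

Run:
```python
import cv2,numpy as np
a=cv2.imread("pics/scene0.png")[190:295,325:430]; b=cv2.imread("pics/top0.png")
r=lambda i:cv2.resize(i,(390,390),interpolation=cv2.INTER_CUBIC)
cv2.imwrite("pics/c1.png",np.hstack([r(a),r(b[220:310,200:290])]))
hsv=cv2.cvtColor(b,cv2.COLOR_BGR2HSV)
for x,y in[(215,253),(243,262),(266,275),(240,240),(458,260),(465,230),(458,282),(450,325)]: print((x,y),hsv[y,x])
```

```text
(215, 253) [ 16 127 162]
(243, 262) [ 15 128 136]
(266, 275) [ 16 125 161]
(240, 240) [108  26 128]
(458, 260) [ 10 181  72]
(465, 230) [ 10 175  83]
(458, 282) [127  15 156]
(450, 325) [  9 176  84]
```

View pics/c1.png

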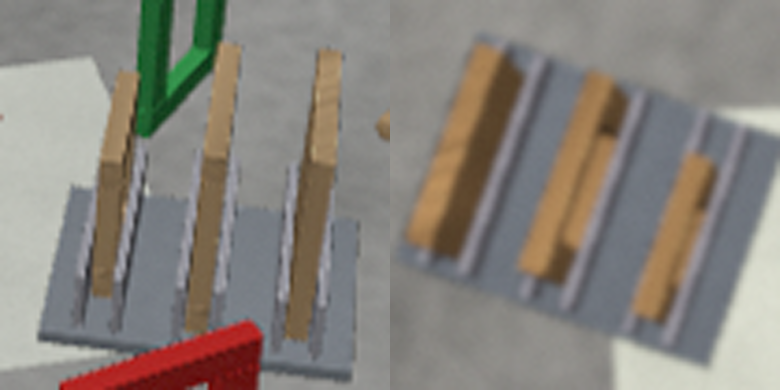

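The crop shows the panel in the left slot (top view). The large frame is in the middle slot and the small frame in the right one, each with its opening visible. Next I'll measure them.

```bash
cat > h.py <<'E'
from rig import bot
import cv2,numpy as np
np.set_printoptions(precision=4,suppress=True)
def cast(n,uv,z):
    c=bot.calibration(n); d=np.c_[cv2.undistortPoints(np.float64(uv).reshape(-1,1,2),c["camera_matrix"],None).reshape(-1,2),np.ones(len(uv))]@c["orientation"].T
    p=c["position"]; return p+d*((z-p[2])/d[:,2])[:,None]
def proj(n,P):
    c=bot.calibration(n); q=(np.atleast_2d(P)-c["position"])@c["orientation"]@c["camera_matrix"].T
    return q[:,:2]/q[:,2:]
def blobs(m,amin=40):
    k,l,st,ce=cv2.connectedComponentsWithStats(m.astype(np.uint8),connectivity=4)
    return [(l==i) for i in range(1,k) if st[i,4]>amin]
def rect(m): 
    return cv2.minAreaRect(np.argwhere(m)[:,::-1].astype(np.float32))
def axis(m,n,z):
    P=cast(n,np.argwhere(m)[:,::-1].astype(float),z)[:,:2]
    (c,s,a)=cv2.minAreaRect((P*1000).astype(np.float32))
    if s[0]<s[1]: a+=90; s=s[::-1]
    return np.array(c),np.array(s),(a+90)%180-90
E
python3 - <<'E'
from h import *
b=cv2.imread("pics/top0.png"); H=cv2.cvtColor(b,cv2.COLOR_BGR2HSV); h,s,v=cv2.split(H)
w=(h>10)&(h<22)&(s>90); w[:, :195]=0; w[:,300:]=0; w[:215]=0; w[320:]=0
for t in(140,148):
  for m in blobs(w&(v>t)):
    for z in(.152,.122): print(t,m.sum(),z,*axis(m,"top",z))
bar=(h<16)&(s>140)&(v>30); bar[:,:430]=0; bar[:,490:]=0; bar[:210]=0; bar[350:]=0
for m in blobs(bar): print("bar",m.sum(),rect(m),*axis(m,"top",.175), *axis(m,"top",.189))
for r in range(216,338,6): 
    c=np.where(bar[r])[0]; print(r,c.min() if len(c) else 0,c.max() if len(c) else 0,end="; ")
E
```

```text
140 262 0.152 [563.0456 281.8691] [106.6205  13.2497] -18.578445434570312
140 262 0.122 [566.0887 286.5759] [109.0076  13.5464] -18.578445434570312
140 383 0.152 [547.8557 217.5553] [107.3362  24.4349] -18.610069274902344
140 383 0.122 [550.5587 220.8221] [109.7394  24.9819] -18.610000610351562
140 232 0.152 [516.8743 165.3741] [85.7339 17.4017] -18.56658935546875
140 232 0.122 [518.8837 167.4726] [87.6534 17.7913] -18.56659698486328
148 245 0.152 [563.8186 282.0192] [105.2507  12.4726] -18.578445434570312
148 245 0.122 [566.8791 286.7293] [107.6072  12.7519] -18.578445434570312
148 251 0.152 [549.7215 223.0856] [107.3386  12.8839] -18.27922821044922
148 251 0.122 [552.4664 226.4763] [109.7418  13.1724] -18.279197692871094
148 91 0.152 [540.0071 211.9587] [56.0704  8.6185] -18.17597198486328
148 91 0.122 [542.5346 215.1003] [57.3257  8.8114] -18.176010131835938
148 197 0.152 [517.3514 165.5546] [85.0195 17.0458] -17.421157836914062
148 197 0.122 [519.3716 167.6572] [86.923  17.4275] -17.42127227783203
bar 531 ((462.8648986816406, 249.31082153320312), (13.645115852355957, 57.210845947265625), 9.462322235107422) [ 576.0387 -272.9269] [128.2988  30.3732] -10.470901489257812 [ 574.4557 -269.2639] [126.9349  30.0504] -10.470863342285156
bar 374 ((452.2882080078125, 308.8916931152344), (8.661160469055176, 48.05547332763672), 8.652542114257812) [ 443.9097 -247.3569] [105.3204  18.9201] -9.629791259765625 [ 443.7313 -243.9657] [104.2007  18.719 ] -9.629798889160156
216 0 0; 222 461 471; 228 460 473; 234 461 470; 240 461 468; 246 460 467; 252 459 466; 258 458 465; 264 457 464; 270 456 463; 276 455 461; 282 0 0; 288 453 459; 294 452 458; 300 450 457; 306 449 456; 312 448 455; 318 447 454; 324 446 453; 330 445 453; 336 0 0;
```

Run:
```python
from h import *
b=cv2.imread("pics/top0.png");g=cv2.cvtColor(b,cv2.COLOR_BGR2HSV)
for r in(240,265,282,300,320): print(r,g[r,446:474,2])
print("end",g[326:340,449,2])
print("collar",cast("top",[(458.5,282)],.185),"tip",cast("top",[(449,333)],.189))
L=cast("top",[(450+2.5,300),(457.5,258)],.175);print(L)
u=np.array([.948,-.317,0]);n=np.array([.317,.948,0])
for c,w in((np.array([.5497,.2231,.152]),.055),(np.array([.520,.1697,.122]),.045)):
    print("pred scene top corners",proj("scene",[c+i*w*u+j*.007*n for i in(-1,1) for j in(-1,1)]))
s=cv2.imread("pics/scene0.png");h,sa,v=cv2.split(cv2.cvtColor(s,cv2.COLOR_BGR2HSV))
m=(h>10)&(h<22)&(sa>70);m[:,:330]=0;m[:,425:]=0;m[:190]=0;m[290:]=0
for k in blobs(m):
    y,x=np.where(k);print("blob",k.sum(),x.min(),x.max(),y.min(),y.max(),"toprow x",x[y==y.min()+1])
    for r in(210,225,232,236): print(r,x[y==r].min(initial=999),x[y==r].max(initial=0),end=" ")
m=(h<16)&(sa>140)&(v>30);m[:,:120]=0;m[:,185:]=0;m[:170]=0;m[300:]=0
for r in range(176,266,6):
    c=np.where(m[r])[0];print(r,c.min(initial=999),c.max(initial=0),end="; ")
o=np.array([.5,-.257,0]);
```

```text
240 [54 54 48 47 42 42 38 36 30 29 31 36 37 37 44 63 78 82 79 82 81 81 80 78
 68 58 63 62]
265 [139 137 136 134 132 132 129 127 108  81  66  71  80  80  76  75  76  79
  82  92  94  93  86  77  71  68  65  63]
282 [127 127 126 124 107  78  68  94 128 144 149 150 156 157 160 158 156 155
 147 133 127 125 124 123 124 122 124 126]
300 [131 122  99  67  67  76  82  81  81  78  79  84  93 108 121 127 132 131
 135 137 138 141 141 139 139 138 137 136]
320 [ 60  71  81  82  80  81  83  85  89 101 117 129 134 136 136 136 137 136
 134 136 139 140 142 143 142 140 141 141]
end [ 82  81  81  81  80  78  79  84 101 119 130 134 134 133]
collar [[ 0.5023 -0.2594  0.185 ]] tip [[ 0.3915 -0.2359  0.189 ]]
[[ 0.4631 -0.2481  0.175 ]
 [ 0.5561 -0.2606  0.175 ]]
pred scene top corners [[382.2477 199.8173]
 [388.479  200.5017]
 [377.8109 230.0363]
 [384.5465 230.8297]]
pred scene top corners [[355.124  207.2768]
 [361.1599 207.9561]
 [349.8938 231.4839]
 [356.3102 232.2477]]
blob 477 375 389 202 279 toprow x [384 385 386 387 388 389]
210 383 388 225 381 386 232 380 385 236 379 385 blob 566 402 416 204 280 toprow x [411 412 413 414 415 416]
210 410 415 225 408 415 232 407 414 236 406 414 blob 406 350 361 209 269 toprow x [357 358 359 360 361]
210 357 361 225 354 360 232 352 360 236 352 359 176 999 0; 182 165 172; 188 164 174; 194 161 171; 200 157 166; 206 154 165; 212 999 0; 218 147 156; 224 144 156; 230 141 152; 236 138 149; 242 135 144; 248 132 140; 254 126 140; 260 125 143;
```

Run:
```python
from h import *
def edge(n,rows,z,side,lim):
    s=cv2.imread(f"pics/{n}0.png");h,sa,v=cv2.split(cv2.cvtColor(s,cv2.COLOR_BGR2HSV))
    m=(h<16)&(sa>120)&(v>30);m[:,:lim[0]]=0;m[:,lim[1]:]=0
    pts=[]
    for r in rows:
        c=np.where(m[r])[0]
        if len(c): pts.append((c.min()-.5 if side<0 else c.max()+.5,r))
    P=cast(n,pts,z)[:,:2]; k=np.polyfit(P[:,0],P[:,1],1)
    print(n,side,"angle",np.degrees(np.arctan(k[0])),"y at x=.4,.5,.6",np.polyval(k,[.4,.5,.6]),"res",np.std(P[:,1]-np.polyval(k,P[:,0])))
T=[r for r in range(244,324) if not 272<r<292]
S=list(range(194,204))+list(range(218,248))
edge("top",T,.175,1,(430,490)); edge("top",T,.161,-1,(430,490)); edge("top",T,.175,-1,(430,490))
edge("scene",S,.175,-1,(120,185)); edge("scene",S,.175,1,(120,185)); edge("scene",S,.161,1,(120,185))
```

```text
top 1 angle -11.626650507175482 y at x=.4,.5,.6 [-0.2473 -0.2679 -0.2885] res 0.0007308290105066263
top -1 angle -10.851977030802148 y at x=.4,.5,.6 [-0.2329 -0.2521 -0.2712] res 0.0007363065764736952
top -1 angle -10.851977030802166 y at x=.4,.5,.6 [-0.2296 -0.2488 -0.268 ] res 0.0007285613566406499
scene -1 angle -11.310953468212054 y at x=.4,.5,.6 [-0.2452 -0.2652 -0.2852] res 0.0005933016441090486
scene 1 angle -10.98676873177456 y at x=.4,.5,.6 [-0.2218 -0.2412 -0.2607] res 0.002018540809618194
scene 1 angle -10.986768731774562 y at x=.4,.5,.6 [-0.2303 -0.2497 -0.2692] res 0.0020643295181119532
```

carry_out(rows=[0.035,-0.038,-0.05,-9.1,0.07,-0.077,-0.05,-18.3,0.105,-0.115,-0.05,-27.4,0.14,-0.153,-0.05,-36.5,0.176,-0.191,-0.05,-45.7,0.211,-0.23,-0.05,-54.8,0.246,-0.268,-0.05,-63.9,0.281,-0.306,-0.05,-73,0.316,-0.345,-0.05,-82.2,0.351,-0.383,-0.05,-91.3,0.386,-0.421,-0.05,-100.4,0.422,-0.46,-0.05,-109.6,0.457,-0.498,-0.05,-118.7,0.492,-0.536,-0.05,-127.8,0.527,-0.575,-0.05,-137,0.562,-0.613,-0.05,-146.1,0.562,-0.613,-0.05,-146.1,0.562,-0.613,-0.05,-146.1], hand=0.0, grip_force=60)

```text
time: 2.35
ee_pos: [0.518, 0.2339, 0.2806]
tcp_rot: [[-0.948, 0.318, -0.002], [0.318, 0.948, -0.001], [0.001, -0.002, -1.0]]
contact_force: [0.0, 1.0, 0.8]
gripper_width: 0.5
gripper_force: 0.0
```

```bash
cat >> h.py <<'E'
def goal(x,y,z,a):
    "shift/turn in tool axes from the present (measured) pose; a = heading of tool x"
    s=bot.read_state();R=s["tcp_rot"];a0=np.degrees(np.arctan2(R[1,0],R[0,0]))
    w=np.array([x,y,z])-s["ee_pos"]; a0=np.radians(a0)
    T=np.array([[np.cos(a0),np.sin(a0),0],[np.sin(a0),-np.cos(a0),0],[0,0,-1]])
    print("t",s["time"],"tcp",s["ee_pos"],"a",np.degrees(a0),"w",s["gripper_width"],"F",s["contact_force"],"q",s["q"])
    print("shift",T@w,"turn",(np.degrees(a0)-a+180)%360-180)
E
python3 -c "
from h import *
goal(.5184,.2345,.122,161.5)"
```

```text
t 2.35 tcp [0.518  0.2339 0.2806] a 161.4809298354494 w 0.50009199105045 F [0.0367 1.0348 0.7977] q [17.5513 10.6363 19.9479 99.4281 -0.025  36.0703]
shift [-0.0002  0.0007  0.1586] turn -0.01907016455061239
```

carry_out(rows=[0,0.001,0.04,0,0,0.001,0.08,0,0,0.001,0.12,0,0,0.001,0.145,0,0,0.001,0.159,0,0,0.001,0.159,0,0,0.001,0.159,0])

```text
time: 3.22
ee_pos: [0.5197, 0.235, 0.1242]
tcp_rot: [[-0.948, 0.318, 0.003], [0.318, 0.948, 0.001], [-0.002, 0.002, -1.0]]
contact_force: [-0.1, -0.1, 1.0]
gripper_width: 0.505
gripper_force: 0.0
```

carry_out(rows=[0,0,0,0,0,0,0,0,0,0,0,0,0,0,0,0,0,0,0,0,0,0,0,0], hand=1.0)

```text
time: 3.98
ee_pos: [0.5195, 0.2353, 0.1238]
tcp_rot: [[-0.948, 0.317, 0.002], [0.317, 0.948, 0.001], [-0.002, 0.001, -1.0]]
contact_force: [-0.7, -1.4, 5.9]
gripper_width: 0.156
gripper_force: 59.3
```

```bash
python3 -c "
from h import *
cv2.imwrite('pics/s1.png',bot.grab_frame('scene')[100:300,250:500]);goal(.5184,.2345,.122,161.5)"; python3 -c "
import cv2;cv2.imwrite('pics/s1b.png',cv2.resize(cv2.imread('pics/s1.png'),(750,600)))"
```

```text
t 4.025 tcp [0.5195 0.2353 0.1238] a 161.5093294134246 w 0.15285953831228338 F [-0.5328 -0.9741  5.8744] q [17.6367  9.4662  0.7203 81.1161 -0.0087 36.1273]
shift [ 0.0008 -0.0011  0.0018] turn 0.009329413424609356
```

View pics/s1b.png

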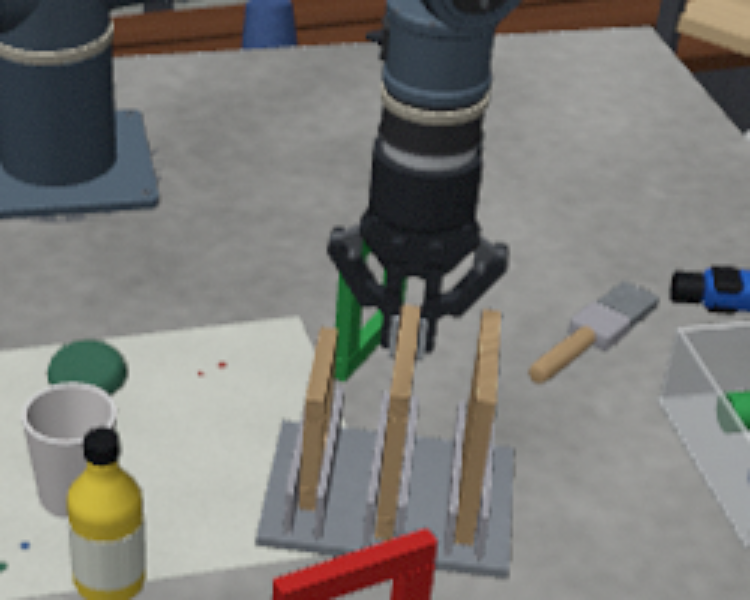

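The gripper holds the near end of the large frame's top rail (around (410,325) in the crop), and the neighbouring pieces are clear. Next I'll lift it.

carry_out(rows=[0,0,-0.01,0,0,0,-0.03,0,0,0,-0.06,0,0,0,-0.09,0,0,0,-0.12,0,0,0,-0.15,0,0,0,-0.16,0,0,0,-0.16,0,0,0,-0.16,0])

```text
time: 5.15
ee_pos: [0.5182, 0.2349, 0.2804]
tcp_rot: [[-0.948, 0.317, -0.003], [0.317, 0.948, -0.001], [0.003, -0.002, -1.0]]
contact_force: [0.9, -0.1, -2.0]
gripper_width: 0.154
gripper_force: 58.5
```

```bash
python3 -c "
from h import *
f=bot.grab_frame('scene');cv2.imwrite('pics/s2.png',f);goal(.3387,-.1915,.284,78.8)"
```

```text
t 5.2 tcp [0.5181 0.2349 0.2803] a 161.50265997002464 w 0.15748029123247215 F [ 0.0594  0.6395 -1.0943] q [17.6312 10.7981 20.1008 99.5031  0.003  36.1284]
shift [ 0.0348 -0.4612 -0.0037] turn 82.70265997002463
```

View pics/s2.png

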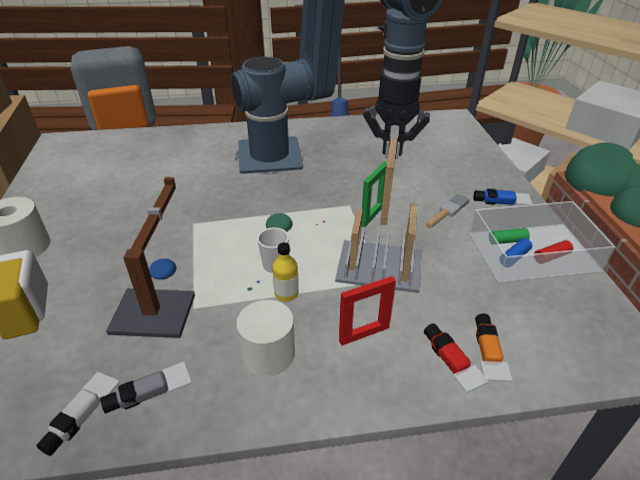

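The large frame is out of the rack, upright at (392,170), and the panel and small frame are still standing. Now I'll carry it to a point ahead of the bar's tip.

carry_out(rows=[0.001,-0.015,0,3,0.003,-0.045,0,8,0.006,-0.08,0,14,0.009,-0.115,0,20,0.012,-0.15,0,26,0.014,-0.185,0,33,0.017,-0.22,0,40,0.02,-0.255,0,47,0.022,-0.29,0,54,0.025,-0.325,0,61,0.028,-0.36,0,67,0.03,-0.395,0,73,0.032,-0.425,0,78,0.034,-0.45,0,81,0.035,-0.461,0,82.7,0.035,-0.461,0,82.7,0.035,-0.461,0,82.7,0.035,-0.461,0,82.7])

```text
time: 7.45
ee_pos: [0.3396, -0.1904, 0.2824]
tcp_rot: [[0.193, 0.981, 0.0], [0.981, -0.193, 0.0], [0.0, 0.0, -1.0]]
contact_force: [-0.5, 0.3, -1.6]
gripper_width: 0.15
gripper_force: 58.6
```

```bash
python3 -c "
from h import *
goal(.3387,-.1915,.192,78.8)"
```

```text
t 7.45 tcp [ 0.3396 -0.1904  0.2824] a 78.88703450738736 w 0.1497982096677149 F [-0.5129  0.3481 -1.5535] q [-39.1803 -16.1227  -5.6019 100.5193   0.014   61.9327]
shift [-0.0013 -0.0006  0.0904] turn 0.08703450738735796
```

carry_out(rows=[-0.001,0,0.025,0,-0.001,0,0.055,0,-0.001,0,0.08,0,-0.001,0,0.088,0,-0.001,0,0.088,0,-0.001,0,0.088,0])

```text
time: 8.2
ee_pos: [0.3398, -0.1924, 0.1956]
tcp_rot: [[0.194, 0.981, 0.002], [0.981, -0.194, -0.001], [-0.001, 0.002, -1.0]]
contact_force: [-0.1, 0.4, -1.6]
gripper_width: 0.154
gripper_force: 58.6
```

```bash
python3 -c "
from h import *
a=bot.grab_frame('scene')[60:260,60:310];b=bot.grab_frame('top')[230:430,360:560]
r=lambda i,w:cv2.resize(i,(w,400),interpolation=cv2.INTER_CUBIC)
cv2.imwrite('pics/s3.png',np.hstack([r(a,400),r(b,400)]));goal(.5694,-.2370,.194,78.8)"
```

```text
t 8.3 tcp [ 0.3397 -0.1925  0.1956] a 78.80496911783501 w 0.14891406237769722 F [-0.2156 -0.1731 -1.0572] q [-39.3993 -17.9618 -16.9926  90.8372   0.0009  61.7957]
shift [0.0009 0.2339 0.0016] turn 0.00496911783500309
```

View pics/s3.png

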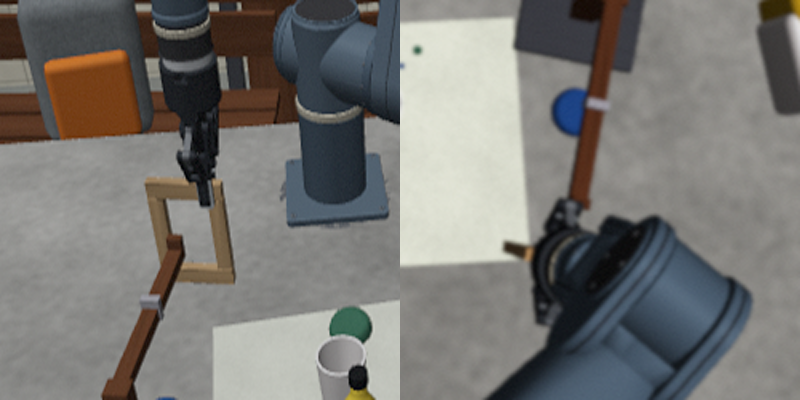

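The held frame faces the bar end-on: its opening spans about (165–220, 195–265) in the left crop, and the bar's tip at (176,242) lies inside it. The gripper is on the +y side of the bar. I'll thread it on.

carry_out(rows=[0,0.01,0,0,0,0.025,0,0,0,0.04,0,0,0,0.055,0,0,0,0.07,0,0,0,0.085,0,0,0,0.1,0,0,0,0.115,0,0,0,0.13,0,0,0,0.145,0,0,0,0.16,0,0,0,0.175,0,0,0,0.19,0,0,0,0.205,0,0,0,0.22,0,0,0,0.23,0,0,0,0.234,0,0,0,0.234,0,0,0,0.234,0,0])

```text
time: 10.68
ee_pos: [0.5683, -0.2374, 0.1944]
tcp_rot: [[0.194, 0.981, -0.0], [0.981, -0.194, 0.0], [-0.0, -0.0, -1.0]]
contact_force: [-0.4, -0.5, -2.0]
gripper_width: 0.151
gripper_force: 58.7
```

```bash
python3 -c "
from h import *
a=bot.grab_frame('scene')[60:310,40:290];b=bot.grab_frame('top')[180:380,360:560]
r=lambda i,w:cv2.resize(i,(w,400),interpolation=cv2.INTER_CUBIC)
cv2.imwrite('pics/s4.png',np.hstack([r(a,400),r(b,400)]));goal(.5694,-.2370,.169,78.8)"
```

```text
t 10.775 tcp [ 0.5683 -0.2374  0.1945] a 78.79000392191506 w 0.14966842582332143 F [-0.6113 -0.8022 -0.9937] q [-28.9075  16.2345  16.6922  90.4523  -0.0016  72.3025]
shift [0.0006 0.001  0.0255] turn -0.009996078084952842
```

View pics/s4.png

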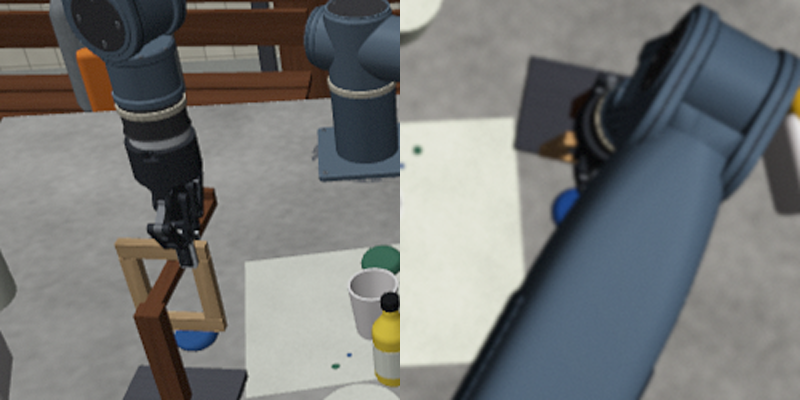

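The frame is on the bar between collar and post: the bar passes through its opening near (165,285), with no contact force. I'll lower it.

carry_out(rows=[0,0,0.006,0,0,0,0.012,0,0,0,0.018,0,0,0,0.022,0,0,0,0.025,0,0,0,0.025,0,0,0,0.025,0])

```text
time: 11.65
ee_pos: [0.5688, -0.2375, 0.1695]
tcp_rot: [[0.194, 0.981, 0.0], [0.981, -0.194, -0.0], [-0.0, 0.0, -1.0]]
contact_force: [-0.1, -0.4, -0.6]
gripper_width: 0.15
gripper_force: 58.8
```

carry_out(rows=[0,0,0.001,0,0,0,0.002,0,0,0,0.002,0])

```text
time: 12.02
ee_pos: [0.5689, -0.2375, 0.1688]
tcp_rot: [[0.194, 0.981, 0.001], [0.981, -0.194, -0.001], [-0.001, 0.002, -1.0]]
contact_force: [-1.9, 1.8, 5.0]
gripper_width: 0.151
gripper_force: 59.6
```

Contact with the bar (+5 N). Next I'll release to a partial opening, then rise.

carry_out(rows=[0,0,0,0,0,0,0,0,0,0,0,0,0,0,0,0,0,0,0,0], hand=0.0)

```text
time: 12.65
ee_pos: [0.5686, -0.2375, 0.1672]
tcp_rot: [[0.194, 0.981, -0.0], [0.981, -0.194, 0.0], [0.0, -0.0, -1.0]]
contact_force: [0.1, 0.4, 1.5]
gripper_width: 0.501
gripper_force: 0.0
```

carry_out(rows=[0,0,-0.01,0,0,0,-0.03,0,0,0,-0.06,0,0,0,-0.1,0,0,0,-0.11,0,0,0,-0.11,0])

```text
time: 13.4
ee_pos: [0.5692, -0.2378, 0.2785]
tcp_rot: [[0.194, 0.981, 0.002], [0.981, -0.194, -0.001], [-0.001, 0.002, -1.0]]
contact_force: [0.5, -0.6, -0.7]
gripper_width: 0.497
gripper_force: 0.0
```

```bash
python3 -c "
from h import *
goal(.4897,.1808,.28,161.5)"
```

```text
t 13.4 tcp [ 0.5692 -0.2378  0.2785] a 78.80012048189015 w 0.4968978663406271 F [ 0.4931 -0.5928 -0.669 ] q [-28.8968  18.1348  28.6724 100.393   -0.0002  72.303 ]
shift [ 0.3951 -0.1593 -0.0015] turn -82.69987951810985
```

carry_out(rows=[0.02,-0.008,-0.01,-4,0.055,-0.022,-0.01,-11,0.09,-0.036,-0.01,-18,0.125,-0.05,-0.01,-26,0.16,-0.065,-0.01,-33,0.195,-0.079,-0.01,-41,0.23,-0.093,-0.01,-48,0.265,-0.107,-0.01,-55,0.3,-0.121,-0.01,-63,0.335,-0.135,-0.01,-70,0.37,-0.149,-0.01,-77,0.395,-0.159,-0.01,-82.7,0.395,-0.159,-0.01,-82.7,0.395,-0.159,-0.01,-82.7,0.395,-0.159,-0.01,-82.7])

```text
time: 15.28
ee_pos: [0.4894, 0.1799, 0.2867]
tcp_rot: [[-0.948, 0.319, -0.001], [0.319, 0.948, -0.001], [0.001, -0.001, -1.0]]
contact_force: [-0.3, -0.9, 0.7]
gripper_width: 0.501
gripper_force: 0.0
```

```bash
python3 -c "
from h import *
a=bot.grab_frame('scene')[150:350,60:260];b=bot.grab_frame('top');cv2.imwrite('pics/t5.png',b);b=b[180:380,360:560]
r=lambda i,w:cv2.resize(i,(w,400),interpolation=cv2.INTER_CUBIC)
cv2.imwrite('pics/s5.png',np.hstack([r(a,400),r(b,400)]));goal(.4897,.1808,.093,161.5)"
```

```text
t 15.375 tcp [0.4896 0.18   0.2871] a 161.39746309555454 w 0.4993333083322329 F [0.1557 0.7125 0.6316] q [12.8252  3.5399 12.9263 99.402  -0.0101 31.4277]
shift [0.0001 0.0008 0.1941] turn -0.10253690444545782
```

View pics/s5.png

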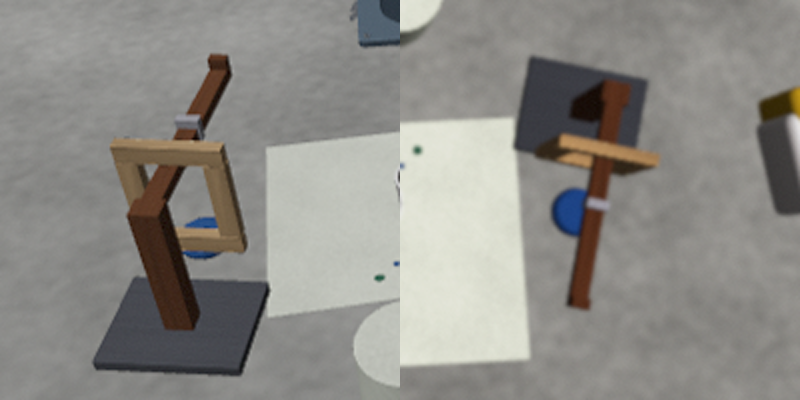

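The large frame hangs level on the bar between collar (598,204) and post (615,95), centred at about (607,152) in the right crop. Now the small frame.

carry_out(rows=[0,0.001,0.04,0,0,0.001,0.08,0,0,0.001,0.12,0,0,0.001,0.155,0,0,0.001,0.18,0,0,0.001,0.192,0,0,0.001,0.192,0,0,0.001,0.192,0])

```text
time: 16.38
ee_pos: [0.4908, 0.1819, 0.0968]
tcp_rot: [[-0.948, 0.318, 0.003], [0.318, 0.948, 0.001], [-0.002, 0.001, -1.0]]
contact_force: [0.7, 0.0, 0.6]
gripper_width: 0.5
gripper_force: 0.0
```

carry_out(rows=[0,0,0,0,0,0,0,0,0,0,0,0,0,0,0,0,0,0,0,0,0,0,0,0], hand=1.0)

```text
time: 17.12
ee_pos: [0.4905, 0.1819, 0.0967]
tcp_rot: [[-0.948, 0.317, 0.002], [0.317, 0.948, 0.0], [-0.002, 0.001, -1.0]]
contact_force: [-0.6, -0.9, 4.7]
gripper_width: 0.15
gripper_force: 59.6
```

carry_out(rows=[0,0,-0.01,0,0,0,-0.03,0,0,0,-0.06,0,0,0,-0.09,0,0,0,-0.12,0,0,0,-0.15,0,0,0,-0.17,0,0,0,-0.17,0,0,0,-0.17,0])

```text
time: 18.25
ee_pos: [0.4893, 0.1818, 0.2641]
tcp_rot: [[-0.948, 0.317, -0.002], [0.317, 0.948, -0.0], [0.002, -0.001, -1.0]]
contact_force: [-0.0, 0.0, -0.9]
gripper_width: 0.148
gripper_force: 58.8
```

```bash
python3 -c "
from h import *
goal(.3385,-.1924,.265,78.8)"
```

```text
t 18.25 tcp [0.4893 0.1818 0.2641] a 161.50271359753023 w 0.14806565680276593 F [-0.0491  0.026  -0.8715] q [13.016   3.0498  9.7523 96.8067  0.0095 31.5132]
shift [ 0.0243 -0.4027 -0.0009] turn 82.70271359753025
```

carry_out(rows=[0.001,-0.015,0,3,0.003,-0.045,0,9,0.005,-0.08,0,16,0.007,-0.115,0,23,0.009,-0.15,0,30,0.011,-0.185,0,37,0.013,-0.22,0,45,0.015,-0.255,0,52,0.017,-0.29,0,59,0.019,-0.32,0,66,0.021,-0.35,0,72,0.023,-0.38,0,78,0.024,-0.403,0,82.7,0.024,-0.403,0,82.7,0.024,-0.403,0,82.7,0.024,-0.403,0,82.7])

```text
time: 20.25
ee_pos: [0.3391, -0.192, 0.2651]
tcp_rot: [[0.193, 0.981, -0.0], [0.981, -0.193, 0.0], [0.0, -0.0, -1.0]]
contact_force: [-0.8, 0.7, -1.4]
gripper_width: 0.148
gripper_force: 58.7
```

carry_out(rows=[0,0,0.02,0,0,0,0.045,0,0,0,0.062,0,0,0,0.068,0,0,0,0.068,0,0,0,0.068,0])

```text
time: 21.0
ee_pos: [0.3395, -0.193, 0.1983]
tcp_rot: [[0.194, 0.981, 0.001], [0.981, -0.194, -0.001], [-0.001, 0.001, -1.0]]
contact_force: [-0.4, 0.0, -1.4]
gripper_width: 0.153
gripper_force: 58.8
```

```bash
python3 -c "
from h import *
a=bot.grab_frame('scene')[60:260,60:260];b=bot.grab_frame('top')[230:430,360:560]
r=lambda i,w:cv2.resize(i,(w,400),interpolation=cv2.INTER_CUBIC)
cv2.imwrite('pics/s6.png',np.hstack([r(a,400),r(b,400)]));goal(.4562,-.2157,.196,78.8)"
```

```text
t 21.1 tcp [ 0.3395 -0.1931  0.1983] a 78.79995889632282 w 0.1482890888559879 F [ 0.0746  0.3163 -0.6235] q [-39.4895 -17.8808 -16.6266  91.1528   0.0005  61.7105]
shift [0.0005 0.1188 0.0023] turn -4.110367717657937e-05
```

View pics/s6.png

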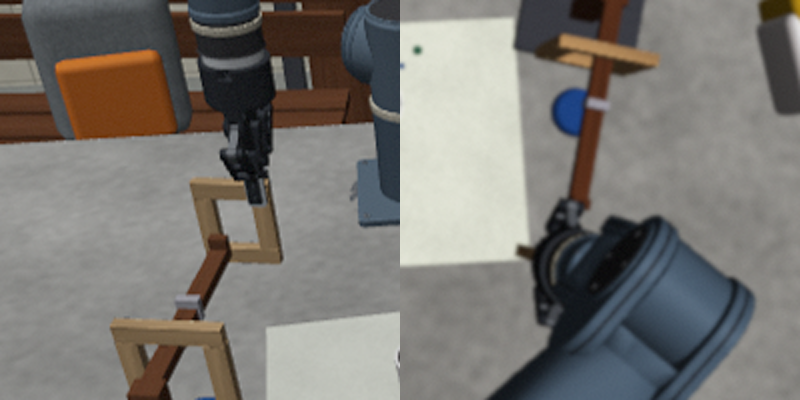

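The small frame is upright with its opening around (237,220) in the left crop, directly ahead of the bar's tip at (218,245). The large frame still hangs. I'll thread it on slowly.

carry_out(rows=[0,0.008,0,0,0,0.018,0,0,0,0.028,0,0,0,0.038,0,0,0,0.048,0,0,0,0.058,0,0,0,0.068,0,0,0,0.078,0,0,0,0.09,0,0,0,0.102,0,0,0,0.112,0,0,0,0.118,0,0,0,0.118,0,0,0,0.118,0,0])

```text
time: 22.85
ee_pos: [0.4546, -0.2156, 0.1973]
tcp_rot: [[0.194, 0.981, -0.0], [0.981, -0.194, 0.0], [0.0, -0.0, -1.0]]
contact_force: [-0.4, 0.8, -0.4]
gripper_width: 0.152
gripper_force: 58.8
```

carry_out(rows=[0,0,0.006,0,0,0,0.012,0,0,0,0.018,0,0,0,0.022,0,0,0,0.024,0,0,0,0.024,0,0,0,0.024,0])

```text
time: 23.72
ee_pos: [0.455, -0.2157, 0.1736]
tcp_rot: [[0.194, 0.981, 0.0], [0.981, -0.194, -0.0], [-0.0, 0.001, -1.0]]
contact_force: [-0.3, 0.4, -1.6]
gripper_width: 0.148
gripper_force: 58.8
```

carry_out(rows=[0,0,0.001,0,0,0,0.002,0,0,0,0.003,0,0,0,0.003,0])

```text
time: 24.22
ee_pos: [0.455, -0.2157, 0.1716]
tcp_rot: [[0.194, 0.981, 0.001], [0.981, -0.194, -0.001], [-0.001, 0.001, -1.0]]
contact_force: [-1.1, 2.1, 6.1]
gripper_width: 0.149
gripper_force: 59.7
```

Contact with the bar again. I'll release, rise and move clear.

carry_out(rows=[0,0,0,0,0,0,0,0,0,0,0,0,0,0,0,0,0,0,0,0], hand=0.0)

```text
time: 24.85
ee_pos: [0.4548, -0.2156, 0.1702]
tcp_rot: [[0.194, 0.981, -0.0], [0.981, -0.194, 0.0], [0.0, -0.0, -1.0]]
contact_force: [0.5, -0.2, 0.3]
gripper_width: 0.496
gripper_force: 0.0
```

carry_out(rows=[0,0,-0.01,0,0,0,-0.03,0,0,0,-0.06,0,0,0,-0.1,0,0,0,-0.12,0,0.05,0,-0.12,0,0.1,0,-0.12,0,0.15,0,-0.12,0,0.2,0,-0.12,0,0.25,0,-0.12,0,0.25,0,-0.12,0,0.25,0,-0.12,0])

```text
time: 26.35
ee_pos: [0.5034, 0.0295, 0.2909]
tcp_rot: [[0.194, 0.981, 0.001], [0.981, -0.194, -0.001], [-0.001, 0.001, -1.0]]
contact_force: [-0.8, -0.2, -0.7]
gripper_width: 0.502
gripper_force: 0.0
```

```bash
python3 -c "
from h import *
a=bot.grab_frame('scene')[150:350,60:260];b=bot.grab_frame('top')[180:380,360:560]
r=lambda i,w:cv2.resize(i,(w,400),interpolation=cv2.INTER_CUBIC)
cv2.imwrite('pics/s7.png',np.hstack([r(a,400),r(b,400)]));goal(.4,0,.3,78.8)"
```

```text
t 26.45 tcp [0.5034 0.0286 0.2907] a 78.71991047446875 w 0.4972316526798111 F [-0.2829 -0.5154 -1.1394] q [-4.3558  0.9926 10.7114 99.6935 -0.0221 96.9243]
shift [-0.0483 -0.0958 -0.0093] turn -0.08008952553126392
```

View pics/s7.png

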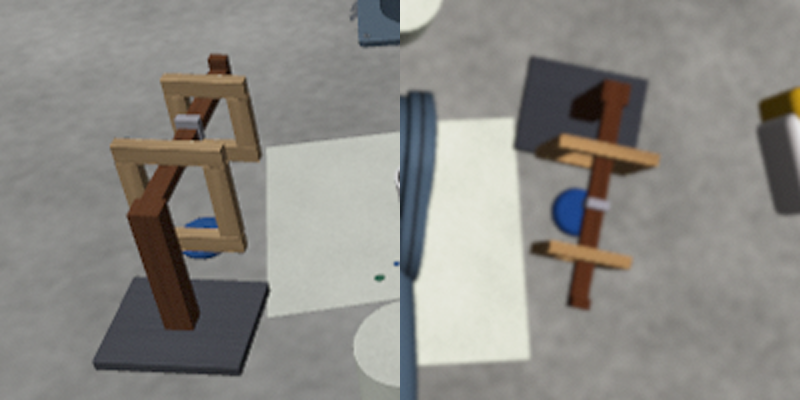

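Both frames hang level and centred: the large one at (607,152), between collar and post, and the small one at (585,255), between collar and tip. The arm is clear, so I'll hand in.

```bash
python3 -c "
from rig import bot
print(bot.finish_job())"
```

```text
the job is handed in; nothing more can be done
None
```

Both frames hang level on the bar, the large one between post and collar and the small one between collar and tip; the job was handed in at about 26 s, with the verdict not shown.

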